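# Open the counterweighted lane gate and push the sample home

## Robot

A 6-joint arm with a two-finger parallel gripper is mounted at the origin on a cart in front of the work surface, level with it; the furniture and walls round the work are solid. World frame = base frame: x ahead of the robot, y to its left, z up, the work surface at z = 0. Lengths are in mm, angles in rad, forces in N, time in s.
With the tool pointing down it reaches from about 400 to 925 mm from the base axis. Payload 12.5 kg.
Tool frame: the origin (TCP) lies midway between the tips of the shut fingers; the grasp point (between the pads) lies 19 mm behind it; z points along the fingers, y is the direction in which the jaws open and shut (so a half turn about z gives the same grasp; the last joint's range is limited). The gripper opens to 95 mm and grips with 3 to 60 N. Pads are 20 mm wide; open, the fingers measure 119 mm over their backs; the gripper's body (75 mm by 180 mm) begins 59 mm behind the grasp point.
Start: joints at [1.002, 0.491, 1.559, -0, 1.092, -0.106], TCP at [279.022, 559.28, 214.661] pointing down, gripper open.
Joint ranges: [-3.1, 3.1], [-0.84, 2.19], [0.05, 2.79], [-1.13, 4.28], [0.06, 2.93], [-2.69, 2.69]. Speed limits (rad/s): [2.22, 2.22, 2.79, 3.14, 3.14, 3.14].

## Interface

Orientations are given as [roll, pitch, yaw] about the fixed x, y, z axes, in that order (R = Rz(yaw) Ry(pitch) Rx(roll)).
In Python, from cell import env, eyes, job_done, boxes_of, regions_of gives the robot as it stands.
- The arm moves only by the tool send_rows, never from a script. Its argument "plan" is text: rows parted by semicolons, each of 5 numbers parted by spaces: the shift along the tool's x, y, z in mm, then the turn about the tool's z in rad, then the finger opening in mm, from 0 to 95.1. In form: x y z roll gripper; .... A call has 1 to 8 rows; each row shifts and turns the pose as measured when the row begins, along the tool's axes as they then stand; what a row does not reach is not made up. A row lasts 1/10 s, in which the tool goes at most 50 mm and 8.59 degrees, less where a joint would pass 70% of its speed; a pose out of reach is approached as far as the arm can. A call with a gripper value outside its range is refused whole. The fingers move at their own pace and stop on an object; the grip force is fixed at half the most. Time passes only in rows, so rows that do not move let the fingers close. It gives the time, the measured TCP pose, the force and the opening at its end, in the units of the state.
- env.state(): the state, without advancing time (a new reading comes with each control period).
- eyes.read_camera(name): name is "scene" or "top" or "wrist"; returns a dict with "image" (480x640x3 uint8, red, green, blue), "vertical_fov" (degrees; the focal length in pixels is half the picture's height over the tangent of half this angle, whatever the lens; pixels are square), "cx", "cy" (the principal point, pixels), "extrinsics" (4x4, takes a point from camera to world coordinates). Camera axes: x right, y up, looking along -z (the intrinsics and any distortion apply to the point x, -y, -z); pixel columns grow to the right and rows downward; lengths in mm; the calibration is good to about 2 mm. A picture is of the moment at which its call begins. There is no depth.
- job_done(): hands the job in, once; it reports no verdict.
Trained networks look in a picture, given as the dict that the camera call returned (one of the last four; its "shot" number tells which), for a name from the list of things; names that differ only in an ending like _2 or _b are one class to them, and where a whole thing is asked for, a point or a joint stands for the part that bears it (a point fixed in the world has none). Each returns a list of dicts, best first, with "confidence" (0 to 1); they miss things now and then, are a little off and sometimes report something else, mostly with a low value. They report only what shows in the picture. A call takes as long as a camera call. They do not tell look-alikes from the thing itself.
- boxes_of(target, picture): "bbox" ([left, top, width, height] in pixels, round what is visible of it).
- regions_of(target, picture): "pixels" (480x640 bool, what is visible of it) and "bbox" ([left, top, width, height] in pixels, round what is visible of it).
The state is a dict: "t": time; "joints": joint angles; "qvel": joint speeds; "tau": joint torques, N m; "eef_pos": TCP position; "tcp_rot": TCP orientation; "ft_force": force on the tool from outside, world axes, zero at the start; "moment": the same for the moment, N m; "opening": opening from 0.0 (shut) to 1.0 (fully open).
Only numpy, scipy, OpenCV 4.12 (cv2) and the standard library are available. Lean on these libraries where they do the work, as an engineer would, in place of code of your own. Each camera call takes 0.05 s, during which the arm holds its last target.

## Task

Push the ball-ended gate arm of the sample lane up past its balance point so that it stays raised by itself, then push the lidded jar along the lane, under where the arm lay, until it stands against the rubber stop. Push gently with the fingers: do not run the jar into the lowered arm, do not lift or tip the jar, and leave the other things where they are.

Things in the scene. Friction and masses are not known exactly. Their poses are not given: they have to be found in the camera images.
- station: fixed sample-lane station: dark steel plate 200 x 235 mm, 6 mm thick. Origin on the worktop under the point where the lowered gate arm crosses the middle of the lane; x across the lane, away from the robot; y along the lane towards the stop (roughly the robot's left); z up. Plate: x -70..+130 mm, y -124..+111 mm. A grey fork that the lowered arm rests in: x -59..-47, y -13..+13 mm, 70 mm high.
- lane (a point): middle of the lane's floor under the gate arm, 6 mm above the worktop. The lane runs along the station's y between two steel rails: inner faces at x = -33 and +33 mm, outer faces at -39 and +39 mm, tops 18 mm above the worktop, from y = -112 to +102 mm. The rubber stop's face is at y = +80 mm; its block is 36 mm high and ends at y = +98 mm.
- gate (a joint): angle of the gate arm: 0 = lowered (level across the lane, resting in the fork), growing as the ball end goes up and away from the robot; 1.75 = fully raised, a little past upright, against its stop. Balance point at about 0.9 rad: let go below it the arm falls back to 0, above it the arm goes on to 1.75 by itself in about 2 s (damped). It weighs 0.7 to 1 kg; about 2 N upward at the ball lifts it.
- gate_ball (a point): centre of the black ball, 24 mm in diameter, at the arm's free end, which points to the robot when lowered: 65 mm above the worktop, 190 mm from the hinge axis, x = -105 mm in the station frame; below it and on the robot's side only the bare worktop. The arm is a steel rod 15 mm thick; its counterweight (roller 44 mm in diameter, 50 mm long) is above the hinge when lowered.
- hinge (a point): middle of the arm's hinge axis, 65 mm above the worktop, at x = +85 mm, y = 0 in the station frame, parallel to the station's y. Grey hinge cheeks round it: x 72..98, y -24..+24 mm, 78 mm high, on the far side of the lane.
- sample_jar: loose jar with a white lid, 58 mm in diameter, 80 mm high, about 0.2 kg, standing in the lane on the plate (6 mm above the worktop), on the side of the gate arm away from the stop (station y = -76..-53 mm). Origin at the centre of its underside, z up.
- home (a point): where the jar's centre is when it stands in the lane against the rubber stop: x = 0, y = +51 mm in the station frame, 46 mm above the worktop
- jar_center (a point): centre of the lidded jar, 40 mm above its underside
- orange_bottle: bystander: small bottle, 36 mm in diameter, 75 mm high, standing on the base plate on the far side of the lane, near the jar's start; origin under its centre
- vial: bystander: vial with white cap, 20 mm in diameter, 76 mm high, standing on the base plate on the far side of the lane, near the stop; origin under its centre
- lid: bystander: flat teal jar lid, 61 mm in diameter, 11 mm high, lying on the worktop on the robot's side of the station, left of the ball; origin under its centre
- calculator: bystander: pocket calculator lying on the worktop well to the left, 112 x 68 x 14 mm
- pot: bystander: low sample pot well to the left, 67 mm in diameter, 26 mm high
- pen: bystander: marker pen lying well to the left, 135 mm long
- empty_jar: bystander: empty glass jar well to the left, 56 mm in diameter, 42 mm high
There are look-alikes about, which are no part of the job. What is shaped like the sample_jar but purple or red is not meant.

How it is judged (in metres and radians):
On the way, in this order (a step that is already met when the one before it is completed fails the run):
1. the gate arm stays raised by itself, untouched by the fingers, the jar still before the gate (value of joint gate above 1.6 rad and contact force between gate and the arm below 0.1 N and contact force between gate and the fingers below 0.1 N and y of jar_center in the frame of station below -0.02 m), for 0.3 s.
2. the jar stands against the stop (y of jar_center in the frame of station above 0.042 m and horizontal distance between jar_center and home below 0.01 m), for 0.2 s.
At the end, for the whole second after the job is handed in: The gate arm stands raised on its own (joint above 1.6 rad) and the jar stands upright and still in the lane with its centre within 10 mm of the home point against the rubber stop (value of joint gate above 1.6 rad and horizontal distance between jar_center and home below 0.01 m and angle between sample_jar's own z axis and vertical below 0.1 rad and linear speed of sample_jar below 0.02 m/s); the robot touches nothing.
It fails at once if the jar is lifted more than 12 mm or tipped (z of sample_jar in the frame of station above 0.018 m or angle between sample_jar's own z axis and vertical above 0.35 rad).
It fails at once if the jar is run into the gate arm (over 4 N) (contact force between sample_jar and gate above 4 N).
It fails at once if the gate arm is gripped or pushed with more than 25 N (contact force between the fingers and gate above 25 N).
It fails at once if the jar is gripped or pushed with more than 35 N (contact force between the fingers and sample_jar above 35 N).
It fails at once if a bystander is moved more than 30 mm (distance of any of orange_bottle, vial, lid, calculator, pot, pen, empty_jar from where it was at the start of the episode above 0.03 m).
It also fails if it takes over 64 s, if anything falls off the work surface, if the arm or the gripper's body presses on something with over 40 N, if the wrist force passes 120 N, or if a joint passes its speed limit or range.

## Working session

There is one attempt and no reset: what is moved stays moved. The work goes in short steps, Python scripts to look and compute and a tool call to move; the robot and the scene stay as the last step left them, time stands still between calls to the robot, and variables do not carry over. Pictures are saved under pics/ and viewed, and the job is handed in when it is done.

Besides the shell and the picture viewer there is one more tool, called in YAML: its name, and indented under it one key for each argument. send_rows: Moves the arm, as the interface text tells. Its arguments: {"type":"object","properties":{"plan":{"type":"string"}},"required":["plan"]}

```bash
ls; mkdir -p pics; python3 - <<'E'
from cell import env, eyes, job_done, boxes_of, regions_of
import cv2,numpy as np
print(env.state())
for n in ["scene","top","wrist"]:
    p=eyes.read_camera(n); cv2.imwrite(f"pics/{n}0.png",p["image"][:,:,::-1])
    print(n,p["vertical_fov"],p["cx"],p["cy"],np.round(p["extrinsics"],3).tolist(),[k for k in p])
    if n=="wrist":continue
    for t in ["station","gate","gate_ball","hinge","sample_jar","orange_bottle","vial","lid"]:
        print(t,[(b["bbox"],round(b["confidence"],2)) for b in boxes_of(t,p)][:4])
E
```

```text
pics
{'t': 0.0, 'joints': array([ 1.00238713e+00,  4.91591079e-01,  1.55946361e+00,  5.67547203e-06,
        1.09169863e+00, -1.05606028e-01]), 'qvel': array([ 0.0013876 ,  0.00101408,  0.00080462, -0.00118815,  0.00031094,
       -0.00047397]), 'tau': array([ 7.80684186e-04, -6.12633634e+01, -2.58186400e+01,  6.93103625e-02,
        4.80963592e-02, -7.99474287e-05]), 'eef_pos': array([278.88280375, 559.05000962, 214.0372926 ]), 'tcp_rot': array([-3.14043898e+00, -1.27350981e-04,  2.67878680e+00]), 'ft_force': array([ 1.00837503,  0.72950951, -0.82562414]), 'moment': array([ 0.00910797, -0.0247807 ,  0.01530698]), 'opening': 0.9995422771180502}
scene 43.84317509088168 317.25261754338146 237.56865691528523 [[0.474, 0.414, -0.777, -711.379], [-0.88, 0.207, -0.427, -827.693], [-0.016, 0.887, 0.462, 834.294], [0.0, 0.0, 0.0, 1.0]] ['image', 'vertical_fov', 'cx', 'cy', 'extrinsics', 'shot']
station [([336.5, 228.0, 112.0, 91.3], 0.8), ([396.3, 262.9, 26.5, 40.3], 0.38)]
gate [([355.3, 229.5, 59.2, 59.6], 0.72)]
gate_ball [([359.2, 231.7, 57.9, 59.4], 0.9)]
hinge [([335.3, 229.7, 115.8, 89
[... 615 characters left out ...]
n [([349.9, 217.6, 83.1, 79.4], 0.75)]
gate [([380.7, 218.3, 27.6, 79.7], 0.65)]
gate_ball [([383.1, 216.9, 21.8, 79.0], 0.96)]
hinge [([349.5, 214.9, 81.7, 80.3], 0.89)]
sample_jar [([447.3, 249.7, 24.2, 20.2], 0.87), ([357.4, 177.6, 17.3, 28.5], 0.82), ([180.8, 281.8, 23.5, 18.6], 0.75), ([467.9, 272.9, 25.7, 19.4], 0.69)]
orange_bottle [([408.2, 231.4, 10.4, 12.3], 0.57)]
vial [([365.7, 223.4, 8.0, 10.8], 0.59)]
lid [([342.3, 274.9, 19.1, 21.5], 0.73)]
wrist 63.97390759524083 326.9359093983672 239.82717428698479 [[0.446, -0.869, -0.212, 219.692], [0.895, 0.434, 0.105, 587.931], [0.0, -0.237, 0.971, 385.222], [0.0, 0.0, 0.0, 1.0]] ['image', 'vertical_fov', 'cx', 'cy', 'extrinsics', 'shot']
```

```bash
python3 - <<'E'
import cv2
s=cv2.imread("pics/scene0.png");t=cv2.imread("pics/top0.png")
cv2.imwrite("pics/c_scene.png",cv2.resize(s[200:360,290:520],None,fx=3.4,fy=3.4,interpolation=2))
cv2.imwrite("pics/c_top.png",cv2.resize(t[165:315,325:515],None,fx=4,fy=4,interpolation=2))
E
```

```text
(no output)
```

View pics/c_scene.png

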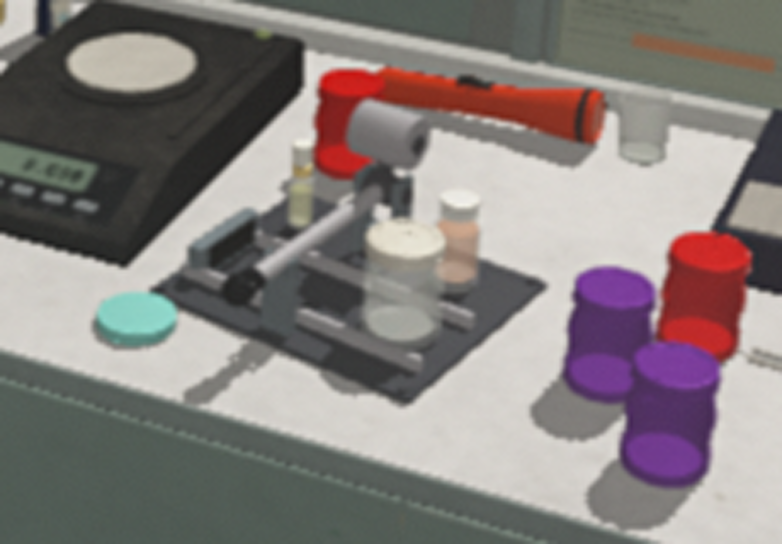

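View pics/c_top.png

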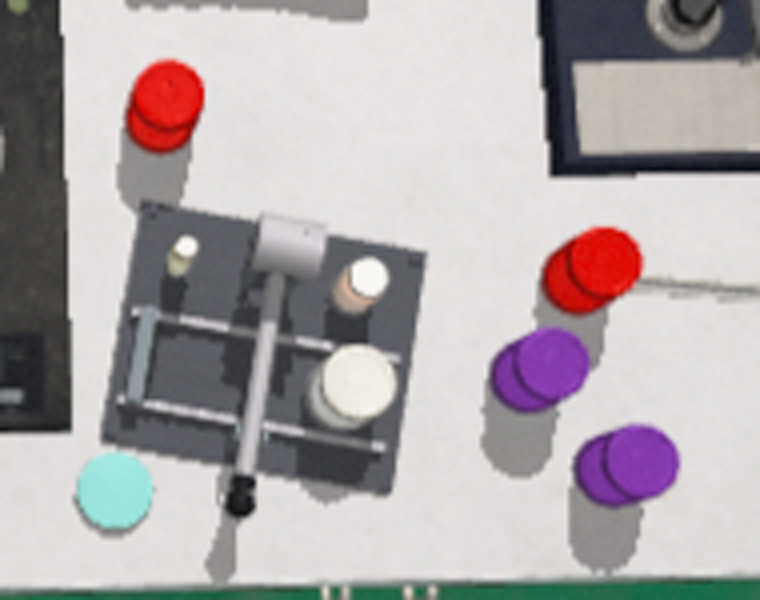

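View pics/scene0.png

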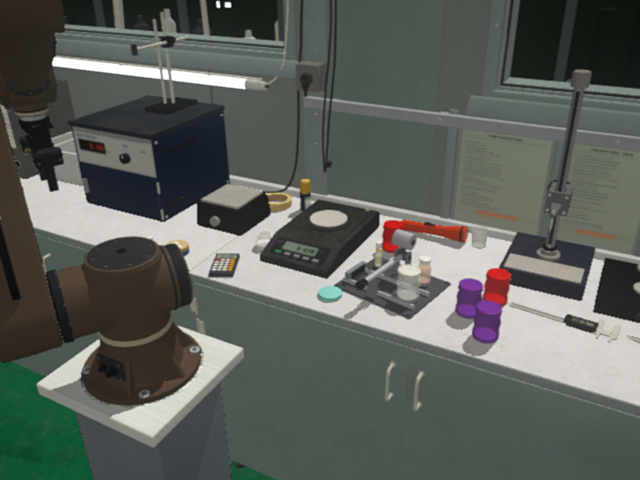

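View pics/top0.png

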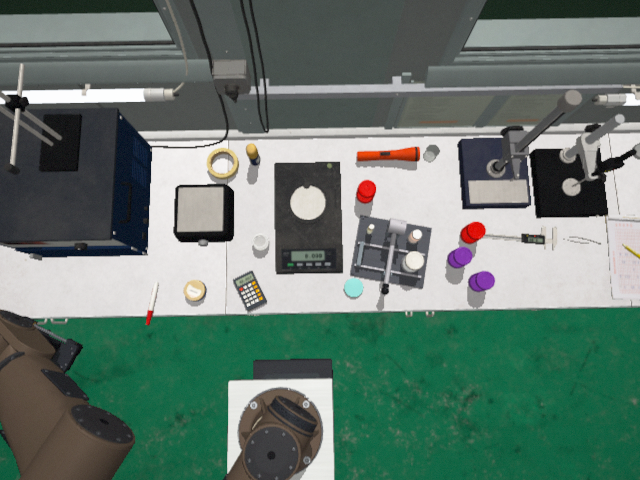

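The jar with the white lid is at top px (414,260). The look-alikes are red at (366,190) and (473,232) and purple at (459,257) and (481,281). Next I'll fit the station pose from the plate corners, with the ball and lid as checks.

```bash
cat > h.py <<'E'
import numpy as np,cv2
def ray(p,uv):
    f=240/np.tan(np.radians(p["vertical_fov"])/2);T=np.array(p["extrinsics"])
    d=T[:3,:3]@np.array([(uv[0]-p["cx"])/f,-(uv[1]-p["cy"])/f,-1]);return T[:3,3],d
def atz(p,uv,z):
    o,d=ray(p,uv);return o+d*(z-o[2])/d[2]
def proj(p,X):
    f=240/np.tan(np.radians(p["vertical_fov"])/2);T=np.array(p["extrinsics"])
    c=T[:3,:3].T@(np.array(X,float)-T[:3,3]);return np.array([p["cx"]+f*c[0]/-c[2],p["cy"]-f*c[1]/-c[2]])
def stw(s,q): # station->world
    c,si=np.cos(s[2]),np.sin(s[2]);return np.array([s[0]+c*q[0]-si*q[1],s[1]+si*q[0]+c*q[1],q[2]])
E
python3 - <<'E'
from cell import eyes,boxes_of,regions_of
from h import *
from scipy.optimize import least_squares
t=eyes.read_camera("top");s=eyes.read_camera("scene")
obs=[(t,(-70+200,111,6),(360,215)),(t,(130,-124,6),(431.75,228)),(t,(-70,-124,6),(422.5,288.7)),(t,(-70,111,6),(350.75,275)),
 (t,(-105,0,65),(325+240/4,165+495/4)),
 (s,(-105,0,65),(290+241/3.4,200+288/3.4)),
 (s,(130,-124,6),(290+546/3.4,200+288/3.4)),(s,(-70,-124,6),(290+405/3.4,200+402/3.4)),(s,(-70,111,6),(290+152/3.4,200+288/3.4))]
r=lambda x:np.concatenate([proj(p,stw(x,q))-uv for p,q,uv in obs])
f=least_squares(r,[650,-250,-0.2],loss="soft_l1",x_scale=[10,10,.1]);print(f.x,np.round(r(f.x).reshape(-1,2),1).tolist())
for o in obs: print(o[1],np.round(atz(o[0],o[2],o[1][2]),0))
np.save("st.npy",f.x)
im=t["image"][:,:,::-1].copy()
im=cv2.resize(im[165:315,325:515],None,fx=4,fy=4,interpolation=2)
im2=cv2.resize(s["image"][200:360,290:520,::-1],None,fx=3.4,fy=3.4,interpolation=2)
P=[(x,y,6) for x in(-70,130) for y in(-124,111)]+[(x,y,18) for x in(-36,36) for y in(-112,102)]+[(-105,0,65),(85,0,65),(0,80,36),(-53,0,70)]
for q in P:
    w=stw(f.x,q)
    cv2.circle(im,tuple(int(v) for v in (proj(t,w)-(325,165))*4),3,(0,255,255),1)
    cv2.circle(im2,tuple(int(v) for v in (proj(s,w)-(290,200))*3.4),3,(0,255,255),1)
cv2.imwrite("pics/o_top.png",im);cv2.imwrite("pics/o_sc.png",im2)
for p in(t,s):
    c=(413.9,260) if p is t else (408.5,269.5)
    for nm,uv,z in (("jar",(325+358/4,165+382/4) if p is t else (290+404/3.4,200+238/3.4),86),("lid",(353.7,287.4) if p is t else (290+137/3.4,200+315/3.4),11)):
        w=atz(p,uv,z);d=w[:2]-f.x[:2];c,si=np.cos(f.x[2]),np.sin(f.x[2]);print(nm,np.round(w),np.round([c*d[0]+si*d[1],-si*d[0]+c*d[1]],1))
E
```

```text
[ 5.13043483e+02 -3.47335313e+02 -2.07535159e-01] [[0.6, -0.3], [0.5, -0.1], [0.5, 0.1], [-0.9, -0.1], [0.1, 2.1], [-1.2, 0.2], [0.8, -2.1], [0.8, -1.0], [-1.6, -0.3]]
(130, 111, 6) [ 662. -263.    6.]
(130, -124, 6) [ 615. -494.    6.]
(-70, -124, 6) [ 419. -453.    6.]
(-70, 111, 6) [ 467. -227.    6.]
(-105, 0, 65) [ 417. -326.   65.]
(-105, 0, 65) [ 413. -328.   65.]
(130, -124, 6) [ 604. -497.    6.]
(-70, -124, 6) [ 414. -454.    6.]
(-70, 111, 6) [ 468. -229.    6.]
jar [ 498. -416.   86.] [ -0.1 -70.1]
lid [ 427. -235.   11.] [-107.2   92.4]
jar [ 496. -418.   86.] [ -1.9 -72.4]
lid [ 422. -239.   11.] [-111.2   86.9]
```

View pics/o_top.png

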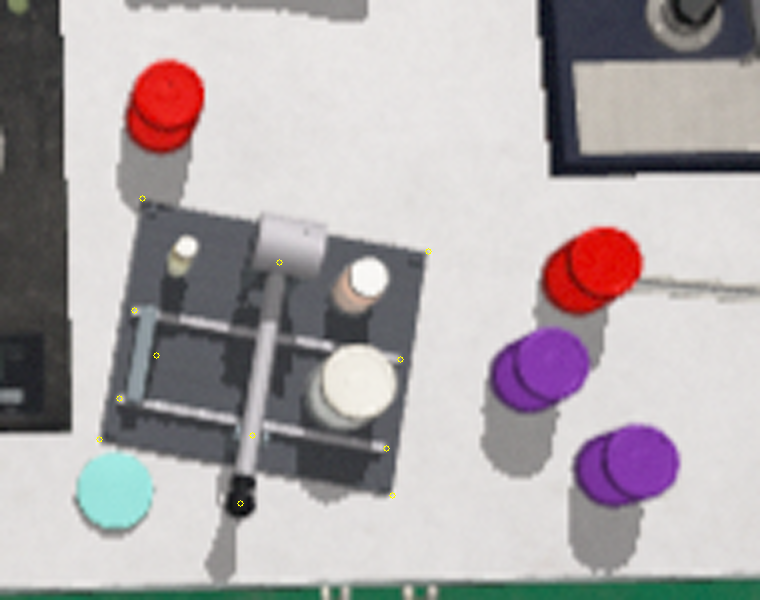

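View pics/o_sc.png

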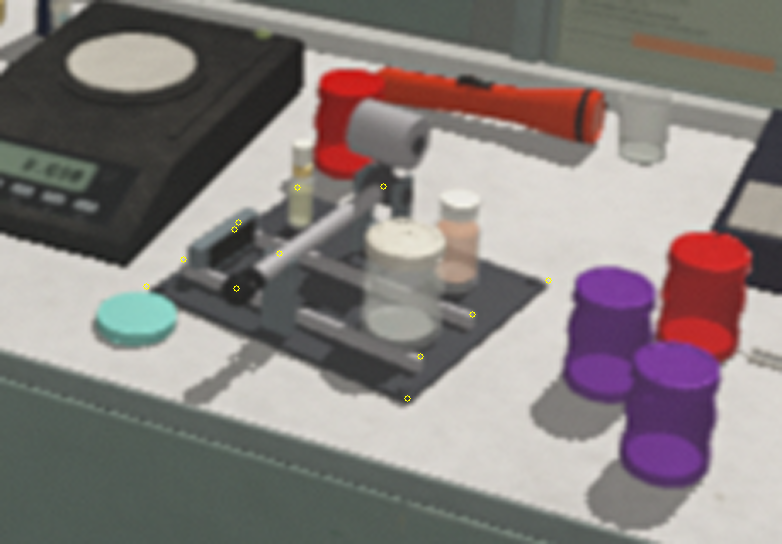

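send_rows:
  plan: "-35 -25 0 -0.128 0; -31 -29 0 -0.127 0; -27 -33 0 0 0; -27 -33 0 0 0; -27 -33 0 0 0; -27 -33 0 0 0; -27 -33 0 0 0; -27 -33 0 0 0"

```text
t: 1.85
eef_pos: [441.9, 251.2, 214.4]
tcp_rot: [3.139, 0.001, 2.951]
ft_force: [0.1, 0.5, 0.0]
opening: 0.382
```

send_rows:
  plan: "-19 -37 0 0.017 0; -19 -37 0 0 0; -19 -37 0 0 0; -19 -37 0 0 0; -19 -37 0 0 0; -4 -45 0 0 0; -4 -45 0 0 0; -4 -45 0 0 0"

```text
t: 2.65
eef_pos: [484.5, -97.8, 214.8]
tcp_rot: [3.138, 0.006, 2.934]
ft_force: [0.5, -0.7, 0.4]
opening: 0.004
```

send_rows:
  plan: "12 -40 0 0 0; 12 -40 0 0 0; 12 -40 0 0 0; 12 -40 0 0 0; 12 -40 0 0 0; 11 -38 0 0 0; 0 0 50 0 0; 0 0 40 0 0"

```text
t: 3.45
eef_pos: [361.8, -333.2, 126.8]
tcp_rot: [-3.136, 0.019, 2.927]
ft_force: [0.8, -0.5, -0.4]
opening: 0.009
```

```bash
python3 - <<'E'
from cell import env,eyes
from h import *
st=np.load("st.npy");e=env.state();print(e["eef_pos"],e["tcp_rot"],e["joints"],e["ft_force"])
d=e["eef_pos"][:2]-st[:2];c,s=np.cos(st[2]),np.sin(st[2]);print("st",c*d[0]+s*d[1],-s*d[0]+c*d[1])
a=[]
for n in("scene","wrist","top"):
    p=eyes.read_camera(n);im=p["image"][:,:,::-1].copy()
    for q in [(-105,0,65),(85,0,65),(0,-70,86)]:
        u=proj(p,stw(st,q));cv2.circle(im,tuple(int(v) for v in u),2,(0,255,255),1)
    u=proj(p,e["eef_pos"]);cv2.circle(im,tuple(int(v) for v in u),3,(0,255,0),1)
    if n=="scene": im=cv2.resize(im[180:340,270:490],None,fx=3.5,fy=3.5,interpolation=2)
    if n=="top": im=cv2.resize(im[190:310,330:490],None,fx=5,fy=5,interpolation=2)
    cv2.imwrite(f"pics/{n}1.png",im)
E
```

```text
[ 361.83068404 -333.21859491  126.79478353] [-3.13558507  0.01889608  2.92736193] [-0.88253404  0.41927552  1.9884332   0.01066206  0.71535805 -2.24702648] [ 0.83504189 -0.49057825 -0.41772164]
st -150.87676873664972 -17.343384242687087
```

View pics/scene1.png

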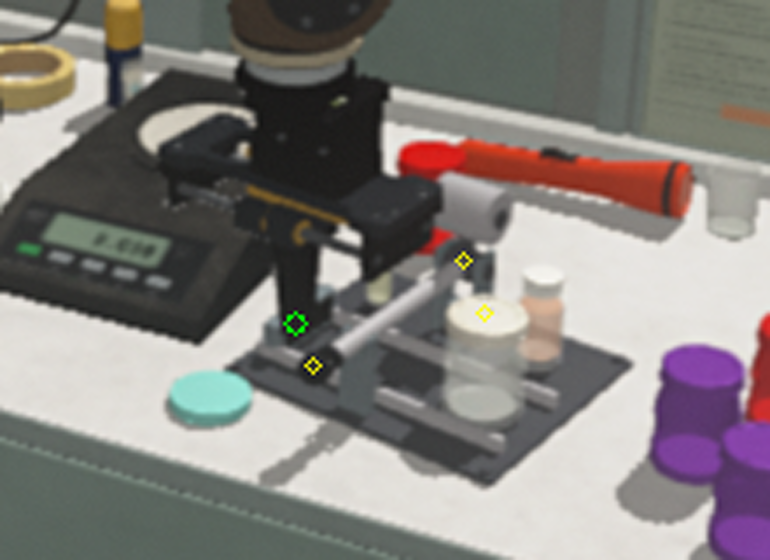

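View pics/wrist1.png

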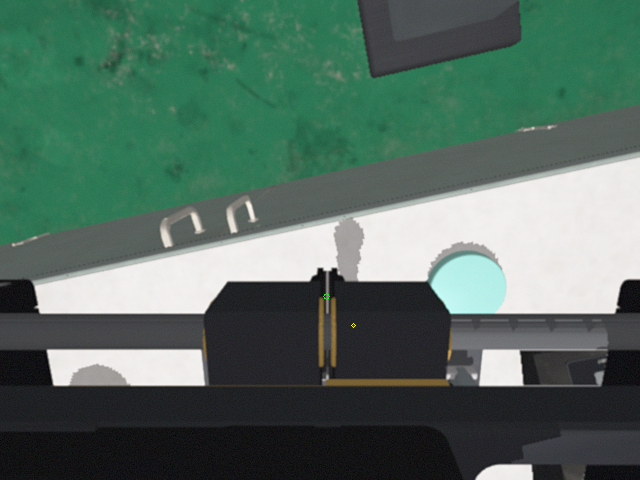

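View pics/top1.png

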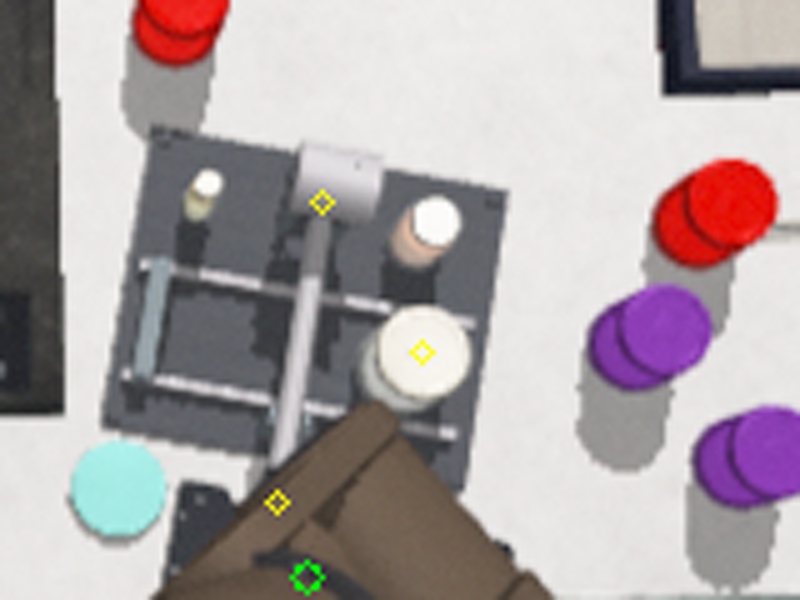

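send_rows:
  plan: "0 17 20 -0.007 0; 0 0 20 0 0; 0 0 0 0 0; 0 0 0 0 0"

```text
t: 4.0
eef_pos: [369.9, -316.8, 93.7]
tcp_rot: [-3.133, 0.022, 2.939]
ft_force: [0.3, -0.2, 0.1]
opening: 0.004
```

```bash
cat >> h.py <<'E'
def rep(env):
    st=np.load("st.npy");e=env.state();d=e["eef_pos"][:2]-st[:2];c,s=np.cos(st[2]),np.sin(st[2])
    f=e["ft_force"]
    print("t",round(e["t"],2),"st",np.round([c*d[0]+s*d[1],-s*d[0]+c*d[1],e["eef_pos"][2]],1),"yaw",np.round(e["tcp_rot"],3),"F_st",np.round([c*f[0]+s*f[1],-s*f[0]+c*f[1],f[2]],1))
E
python3 -c "
from cell import env
from h import *
rep(env)"
```

```text
t 4.0 st [-146.4    0.4   93.7] yaw [-3.133  0.022  2.939] F_st [ 0.4 -0.1  0.1]
```

send_rows:
  plan: "0 0 25 0 0; 0 0 23 0 0; -3 0 0 0 0; -3 0 0 0 0; 0 0 0 0 0"

```text
t: 4.5
eef_pos: [381.1, -322.1, 54.0]
tcp_rot: [-3.126, 0.032, 2.94]
ft_force: [0.5, 0.3, -0.1]
opening: 0.001
```

```bash
python3 -c "
from cell import env,eyes
from h import *
rep(env)
p=eyes.read_camera('scene');rep(env)
cv2.imwrite('pics/s2.png',cv2.resize(p['image'][220:320,310:430,::-1],None,fx=6,fy=6,interpolation=2))"
```

```text
t 4.5 st [-134.3   -2.5   54. ] yaw [-3.126  0.032  2.94 ] F_st [ 0.4  0.4 -0.1]
t 4.55 st [-134.3   -2.6   54.1] yaw [-3.126  0.033  2.94 ] F_st [ 0.9 -0.1 -0.5]
```

View pics/s2.png

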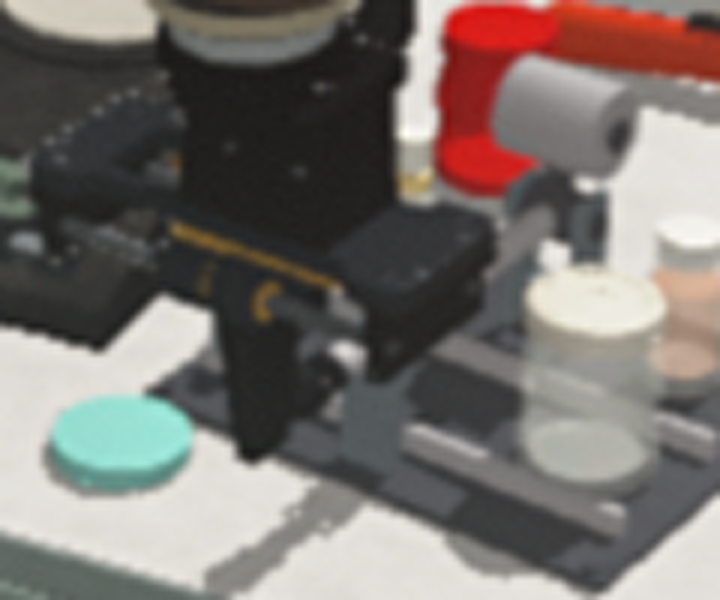

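send_rows:
  plan: "0 3 7 0 0; -2 0 0 0 0; 0 0 0 0 0"

```text
t: 4.85
eef_pos: [384.5, -320.0, 48.4]
tcp_rot: [-3.124, 0.035, 2.941]
ft_force: [0.2, -0.1, 0.4]
opening: 0.001
```

send_rows:
  plan: "-2 0 0 0 0; -2 0 0 0 0; 0 0 0 0 0"

```text
t: 5.15
eef_pos: [388.7, -320.8, 48.7]
tcp_rot: [-3.124, 0.034, 2.941]
ft_force: [0.6, 0.5, -0.3]
opening: 0.003
```

```bash
python3 -c "
from cell import env,eyes
from h import *
rep(env)"
```

```text
t 5.15 st [-127.1    0.3   48.7] yaw [-3.124  0.034  2.941] F_st [ 0.5  0.6 -0.3]
```

send_rows:
  plan: "-2 0 0 0 0; 0 0 0 0 0"

```text
t: 5.35
eef_pos: [389.1, -320.5, 48.4]
tcp_rot: [-3.126, 0.03, 2.941]
ft_force: [-0.9, -0.0, -0.3]
opening: -0.001
```

send_rows:
  plan: "-2 0 0 0 0; 0 0 0 0 0"

```text
t: 5.55
eef_pos: [389.1, -320.1, 48.3]
tcp_rot: [-3.128, 0.026, 2.941]
ft_force: [-0.6, 0.2, 0.5]
opening: 0.005
```

send_rows:
  plan: "-1 0 0 0 0; 0 0 0 0 0"

```text
t: 5.75
eef_pos: [389.2, -320.0, 48.2]
tcp_rot: [-3.129, 0.024, 2.941]
ft_force: [-3.0, 0.4, 1.6]
opening: 0.005
```

send_rows:
  plan: "-2 0 0 0 0"

```text
t: 5.85
eef_pos: [389.7, -319.9, 48.1]
tcp_rot: [-3.13, 0.021, 2.941]
ft_force: [-22.9, -4.4, 9.3]
opening: 0.005
```

send_rows:
  plan: "-2 0 -4 0 0"

```text
t: 5.95
eef_pos: [389.7, -319.7, 51.5]
tcp_rot: [-3.132, 0.016, 2.942]
ft_force: [-19.1, -6.5, -1.7]
opening: 0.005
```

send_rows:
  plan: "-2 0 -5 0 0"

```text
t: 6.05
eef_pos: [389.6, -319.6, 55.9]
tcp_rot: [-3.133, 0.011, 2.942]
ft_force: [-15.9, -6.3, -1.7]
opening: 0.005
```

send_rows:
  plan: "-1 0 -6 0 0"

```text
t: 6.15
eef_pos: [389.5, -319.6, 61.6]
tcp_rot: [-3.134, 0.009, 2.942]
ft_force: [-4.4, -1.7, -1.0]
opening: 0.005
```

```bash
python3 -c "
from cell import env,eyes
from h import *
rep(env)
p=eyes.read_camera('scene');rep(env)
cv2.imwrite('pics/s3.png',cv2.resize(p['image'][220:320,310:430,::-1],None,fx=6,fy=6,interpolation=2))"
```

```text
t 6.15 st [-126.6    1.6   61.6] yaw [-3.134  0.009  2.942] F_st [-4.  -2.6 -1. ]
t 6.2 st [-126.4    1.7   62.4] yaw [-3.134  0.009  2.942] F_st [-9.5 -2.4 -0.6]
```

View pics/s3.png

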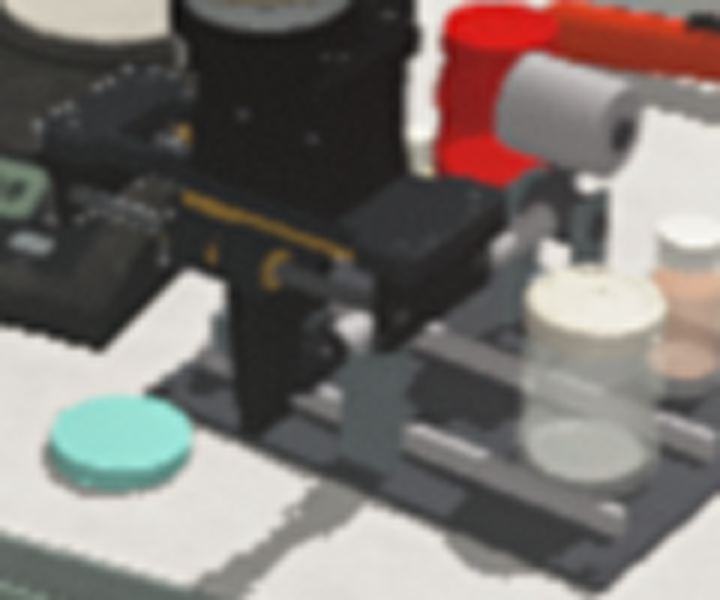

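Sliding friction at the ball's side isn't enough to lift it: the arm stays down and the push is already near 20 N. A tool that points down can't get under the ball either. The roller sits above the hinge, so pushing it away from the robot at its height also raises the arm. I'll back off and measure the roller.

send_rows:
  plan: "20 0 0 0 0; 20 0 -30 0 0; 0 0 -45 0 0; 0 0 -45 0 0; 0 0 -45 0 0; 0 0 0 0 0"

```text
t: 6.8
eef_pos: [349.4, -310.3, 232.7]
tcp_rot: [-3.134, 0.011, 2.941]
ft_force: [-0.5, -0.0, -0.4]
opening: 0.002
```

```bash
python3 -c "
from cell import env,eyes
from h import *
rep(env)
st=np.load('st.npy')
t=eyes.read_camera('top');s=eyes.read_camera('scene')
cv2.imwrite('pics/s4.png',cv2.resize(s['image'][180:320,310:470,::-1],None,fx=5,fy=4,interpolation=2))
cv2.imwrite('pics/t4.png',cv2.resize(t['image'][200:310,340:480,::-1],None,fx=5,fy=5,interpolation=2))
from scipy.optimize import least_squares
obs=[(t,(398,226.2)),(s,(404.7,239.1))]
for h in (40,50,55,60,65,70,80):
    print(h,[np.round(proj(p,stw(st,(85,0,65+h)))-uv,1) for p,uv in obs])
A=[ray(p,uv) for p,uv in obs]
M=np.array([A[0][1],-A[1][1]]).T;k=np.linalg.lstsq(M,A[1][0]-A[0][0],rcond=None)[0]
a=A[0][0]+k[0]*A[0][1];b=A[1][0]+k[1]*A[1][1];print(a,b)
w=(a+b)/2;d=w[:2]-st[:2];c,si=np.cos(st[2]),np.sin(st[2]);print(c*d[0]+si*d[1],-si*d[0]+c*d[1],w[2])
"
```

```text
t 6.8 st [-167.8    2.5  232.7] yaw [-3.134  0.011  2.941] F_st [-0.4 -0.1 -0.4]
40 [array([-0.9,  1.7]), array([-1.1,  2.4])]
50 [array([-0.4,  1. ]), array([-0.9, -1. ])]
55 [array([-0.1,  0.7]), array([-0.8, -2.7])]
60 [array([0.1, 0.3]), array([-0.7, -4.4])]
65 [array([ 0.4, -0. ]), array([-0.6, -6.2])]
70 [array([ 0.7, -0.4]), array([-0.5, -7.9])]
80 [array([ 1.3, -1.1]), array([ -0.3, -11.4])]
[ 600.22408801 -366.9194171   110.86426797] [ 599.85309856 -366.18826679  110.65832985]
89.08829917808212 -0.8809146946273074 110.76129890750207
```

View pics/s4.png

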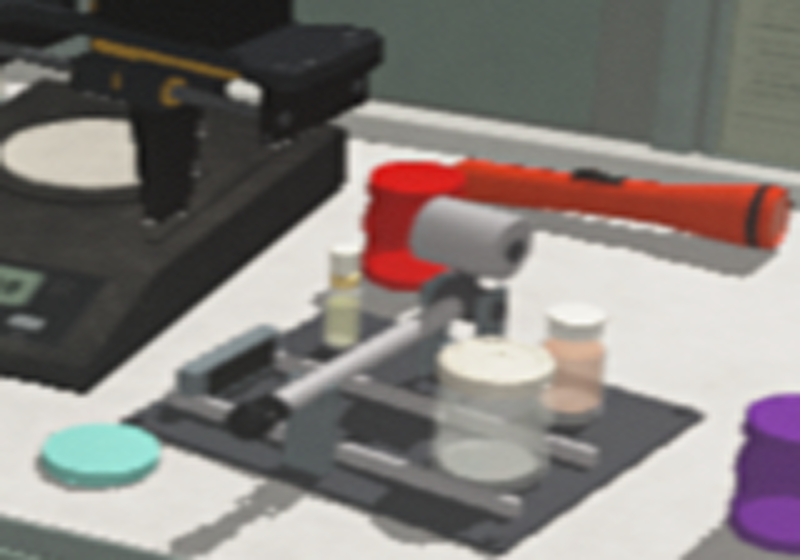

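View pics/t4.png

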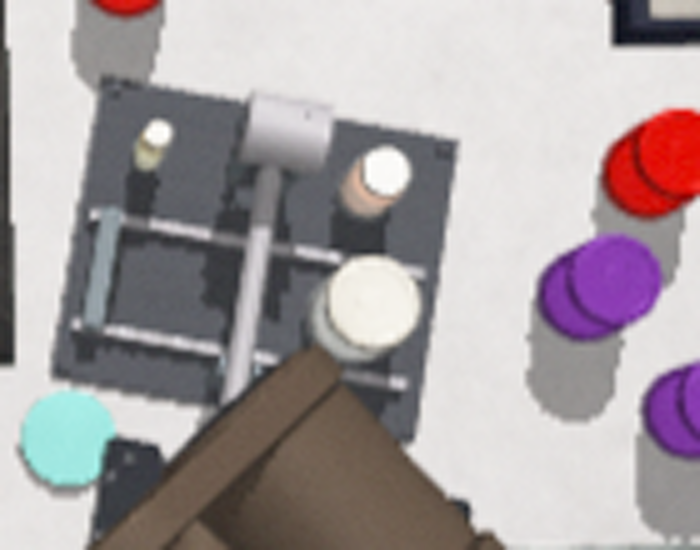

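send_rows:
  plan: "-41 0 0 0 0; -41 0 0 0 0; -41 0 0 0 0; -41 0 0 0 0; -34 0 20 0 0; 0 0 40 0 0; 0 0 0 0 0; 0 0 0 0 0"

```text
t: 7.7
eef_pos: [548.1, -346.3, 152.9]
tcp_rot: [3.136, -0.009, 2.94]
ft_force: [-0.0, 0.4, 0.8]
opening: 0.003
```

```bash
python3 -c "
from cell import env,eyes
from h import *
rep(env)"
```

```text
t 7.7 st [ 34.1   8.2 152.9] yaw [ 3.136 -0.009  2.94 ] F_st [-0.1  0.4  0.8]
```

send_rows:
  plan: "0 -4 25 0 0; -2 -4 25 0 0; -2 0 4 0 0; 0 0 0 0 0"

```text
t: 8.1
eef_pos: [550.0, -355.8, 102.5]
tcp_rot: [3.137, -0.005, 2.939]
ft_force: [0.2, -0.3, -0.0]
opening: 0.007
```

```bash
python3 -c "
from cell import env,eyes
from h import *
rep(env)
p=eyes.read_camera('scene');rep(env)
cv2.imwrite('pics/s5.png',cv2.resize(p['image'][190:310,330:470,::-1],None,fx=5.5,fy=5,interpolation=2))"
```

```text
t 8.1 st [ 37.9  -0.7 102.5] yaw [ 3.137 -0.005  2.939] F_st [ 0.3 -0.2 -0. ]
t 8.15 st [ 37.9  -0.7 102.9] yaw [ 3.138 -0.005  2.939] F_st [ 0.2 -0.6  0.5]
```

View pics/s5.png

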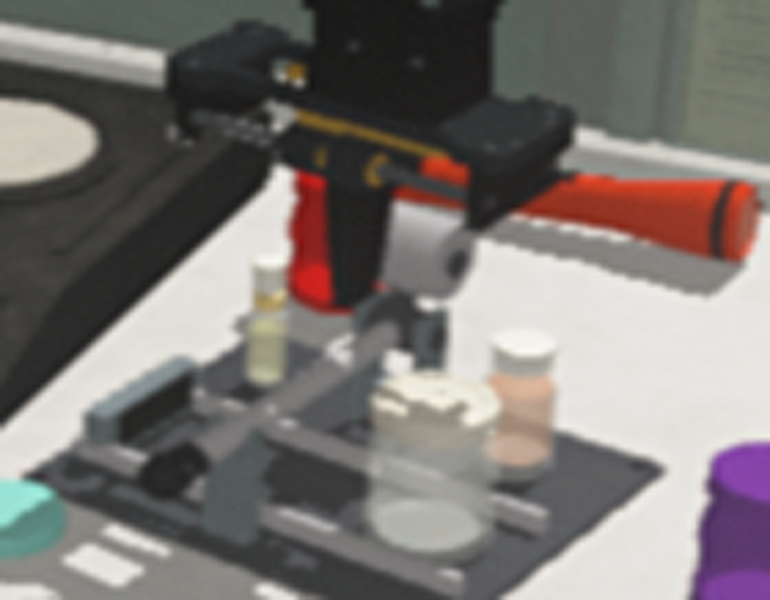

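send_rows:
  plan: "-5 0 8 0 0; -4 0 0 0 0; 0 0 0 0 0"

```text
t: 8.45
eef_pos: [560.4, -358.4, 98.0]
tcp_rot: [3.14, -0.001, 2.939]
ft_force: [-0.2, -0.3, 0.0]
opening: 0.005
```

send_rows:
  plan: "-2 0 0 0 0; -2 0 0 0 0"

```text
t: 8.65
eef_pos: [564.8, -359.2, 98.8]
tcp_rot: [3.14, -0.0, 2.939]
ft_force: [0.2, 0.2, 0.2]
opening: 0.004
```

```bash
python3 -c "
from cell import env,eyes
from h import *
rep(env)"
```

```text
t 8.65 st [53.  -0.9 98.8] yaw [ 3.14  -0.     2.939] F_st [0.2 0.2 0.2]
```

send_rows:
  plan: "-2 0 2 0 0"

```text
t: 8.75
eef_pos: [567.1, -359.7, 97.1]
tcp_rot: [3.14, 0.001, 2.939]
ft_force: [-1.2, -0.0, 1.2]
opening: 0.005
```

send_rows:
  plan: "-2 0 1 0 0"

```text
t: 8.85
eef_pos: [567.7, -359.7, 96.2]
tcp_rot: [3.14, -0.003, 2.94]
ft_force: [-12.6, 2.9, 10.1]
opening: 0.004
```

send_rows:
  plan: "-2 0 1 0 0"

```text
t: 8.95
eef_pos: [568.3, -359.7, 95.3]
tcp_rot: [3.139, -0.007, 2.94]
ft_force: [-11.9, 1.2, 8.2]
opening: 0.004
```

send_rows:
  plan: "-2 0 1 0 0"

```text
t: 9.05
eef_pos: [568.7, -359.7, 94.5]
tcp_rot: [3.138, -0.011, 2.94]
ft_force: [-10.5, 2.9, 8.5]
opening: 0.001
```

send_rows:
  plan: "-2 0 -2 0 0"

```text
t: 9.15
eef_pos: [569.1, -359.6, 95.6]
tcp_rot: [3.137, -0.015, 2.94]
ft_force: [-5.5, 2.2, -5.6]
opening: 0.003
```

send_rows:
  plan: "-2 0 -1 0 0"

```text
t: 9.25
eef_pos: [569.6, -359.7, 95.8]
tcp_rot: [3.136, -0.019, 2.94]
ft_force: [-7.9, 0.3, 2.0]
opening: 0.008
```

send_rows:
  plan: "-2 0 0 0 0"

```text
t: 9.35
eef_pos: [570.1, -359.7, 95.8]
tcp_rot: [3.135, -0.023, 2.94]
ft_force: [-10.8, 2.4, 8.7]
opening: 0.005
```

send_rows:
  plan: "-3 0 -1.5 0 0"

```text
t: 9.45
eef_pos: [571.4, -359.9, 96.5]
tcp_rot: [3.134, -0.028, 2.94]
ft_force: [-7.1, 0.4, -4.1]
opening: 0.005
```

send_rows:
  plan: "-3 0 -1.5 0 0"

```text
t: 9.55
eef_pos: [572.7, -360.2, 96.9]
tcp_rot: [3.133, -0.032, 2.94]
ft_force: [-7.1, -0.1, -2.8]
opening: 0.003
```

send_rows:
  plan: "-3 0 -1 0 0"

```text
t: 9.65
eef_pos: [574.2, -360.5, 97.3]
tcp_rot: [3.132, -0.037, 2.94]
ft_force: [-7.8, 1.0, 4.0]
opening: 0.004
```

```bash
python3 -c "
from cell import env,eyes
from h import *
rep(env)
p=eyes.read_camera('scene');rep(env)
cv2.imwrite('pics/s6.png',cv2.resize(p['image'][190:310,330:470,::-1],None,fx=5.5,fy=5,interpolation=2))"
```

```text
t 9.65 st [62.5 -0.2 97.3] yaw [ 3.132 -0.037  2.94 ] F_st [-7.9 -0.6  4. ]
t 9.7 st [63.  -0.3 97.4] yaw [ 3.133 -0.036  2.94 ] F_st [-6.3 -1.3  2.5]
```

View pics/s6.png

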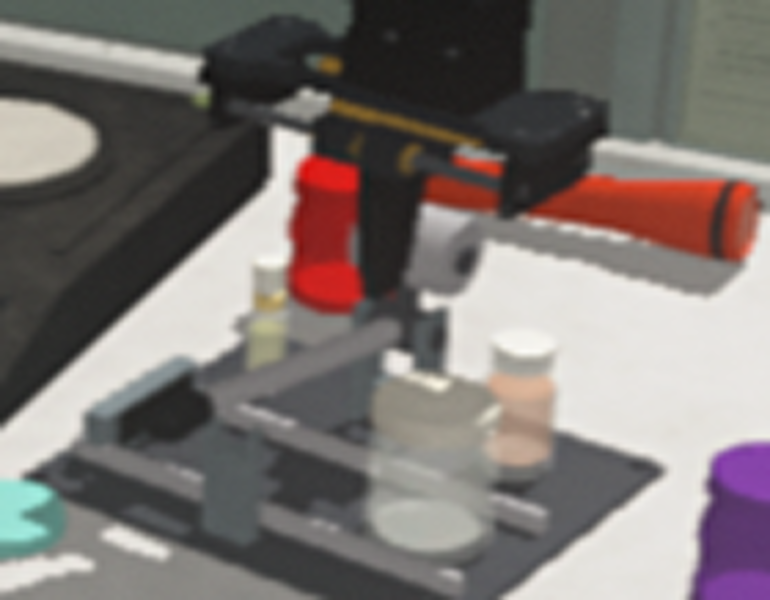

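send_rows:
  plan: "-4 0 -1 0 0"

```text
t: 9.8
eef_pos: [576.8, -361.0, 97.9]
tcp_rot: [3.132, -0.041, 2.94]
ft_force: [-8.9, 1.0, 5.5]
opening: 0.004
```

send_rows:
  plan: "-4 0 -0.5 0 0"

```text
t: 9.9
eef_pos: [579.4, -361.6, 98.4]
tcp_rot: [3.131, -0.044, 2.94]
ft_force: [-8.4, 2.3, 6.8]
opening: 0.004
```

send_rows:
  plan: "-4 0 -0.5 0 0"

```text
t: 10.0
eef_pos: [582.2, -362.1, 98.7]
tcp_rot: [3.13, -0.047, 2.94]
ft_force: [-7.3, 1.2, 4.5]
opening: 0.004
```

send_rows:
  plan: "-4 0 0 0 0"

```text
t: 10.1
eef_pos: [585.0, -362.7, 98.7]
tcp_rot: [3.13, -0.05, 2.94]
ft_force: [-7.1, 1.5, 6.5]
opening: 0.0
```

send_rows:
  plan: "-4 0 0 0 0; -4 0 0 0 0"

```text
t: 10.3
eef_pos: [591.0, -363.9, 98.5]
tcp_rot: [3.129, -0.056, 2.94]
ft_force: [-6.4, 0.9, 1.6]
opening: -0.0
```

send_rows:
  plan: "-4 0 1 0 0; -4 0 1 0 0"

```text
t: 10.5
eef_pos: [597.4, -365.3, 96.3]
tcp_rot: [3.128, -0.06, 2.94]
ft_force: [-5.0, 1.0, 3.9]
opening: 0.007
```

```bash
python3 -c "
from cell import env,eyes
from h import *
rep(env)
p=eyes.read_camera('scene');rep(env)
cv2.imwrite('pics/s7.png',cv2.resize(p['image'][170:310,330:470,::-1],None,fx=5,fy=4.2,interpolation=2))"
```

```text
t 10.5 st [86.2 -0.2 96.3] yaw [ 3.128 -0.06   2.94 ] F_st [-5.1 -0.   3.9]
t 10.55 st [86.9 -0.1 96. ] yaw [ 3.128 -0.059  2.94 ] F_st [0.1 0.3 0.2]
```

View pics/s7.png

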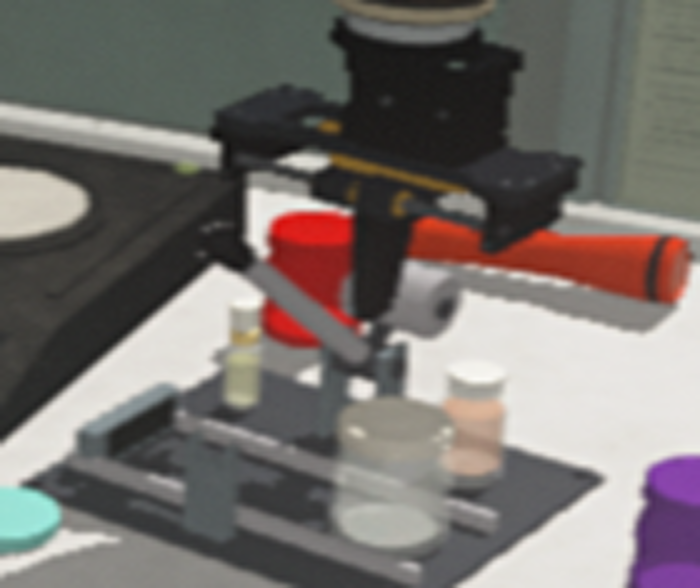

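send_rows:
  plan: "-4 0 1 0 0; -3 0 1 0 0"

```text
t: 10.75
eef_pos: [603.7, -366.5, 93.2]
tcp_rot: [3.128, -0.062, 2.94]
ft_force: [-3.3, -0.2, -0.4]
opening: 0.004
```

```bash
python3 -c "
from cell import env,eyes
from h import *
rep(env)
p=eyes.read_camera('scene');rep(env)
cv2.imwrite('pics/s8.png',cv2.resize(p['image'][170:310,330:470,::-1],None,fx=5,fy=4.2,interpolation=2))"
```

```text
t 10.75 st [92.7 -0.1 93.2] yaw [ 3.128 -0.062  2.94 ] F_st [-3.2 -0.8 -0.4]
t 10.8 st [93.1  0.  92.9] yaw [ 3.128 -0.062  2.941] F_st [-0.1  0.6 -1.1]
```

View pics/s8.png

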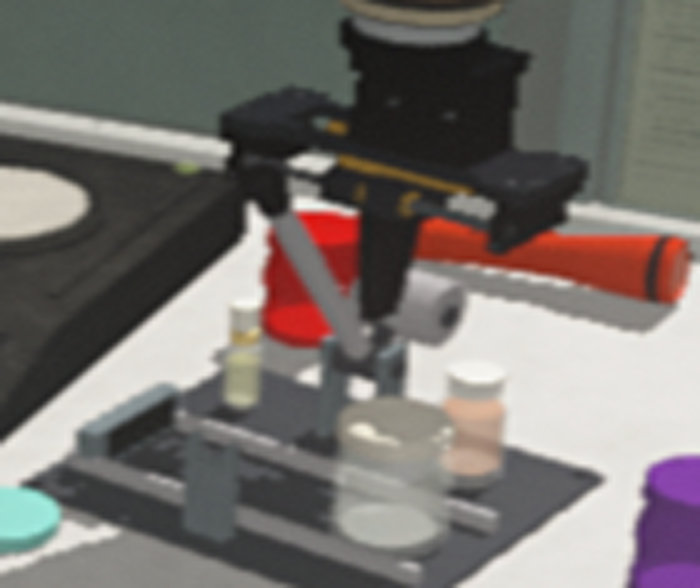

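send_rows:
  plan: "0 -45 -5 0 0; 0 -48 -10 0 0; 0 -48 -10 0 0; 0 0 0 0 0"

```text
t: 11.2
eef_pos: [578.7, -508.6, 116.0]
tcp_rot: [3.128, -0.06, 2.945]
ft_force: [0.0, -0.2, -0.7]
opening: 0.008
```

```bash
python3 -c "
from cell import env,eyes
from h import *
rep(env)
p=eyes.read_camera('scene');rep(env)
cv2.imwrite('pics/s9.png',cv2.resize(p['image'][170:310,330:470,::-1],None,fx=5,fy=4.2,interpolation=2))"
```

```text
t 11.2 st [  97.4 -144.3  116. ] yaw [ 3.128 -0.06   2.945] F_st [ 0.1 -0.2 -0.7]
t 11.25 st [  97.5 -141.4  115.2] yaw [ 3.126 -0.061  2.946] F_st [-0.3 -0.   0.4]
```

View pics/s9.png

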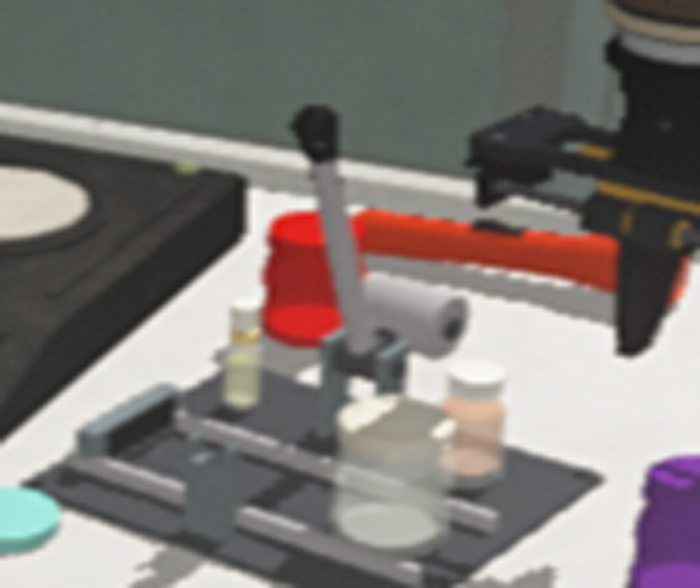

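```bash
python3 -c "
from cell import env,eyes
from h import *
st=np.load('st.npy');c,s=np.cos(st[2]),np.sin(st[2])
p=eyes.read_camera('top')
for uv in [(325+552/4,165+366/4),(325+636/4,165+462/4),(325+605/4,165+265/4)]:
    w=atz(p,uv,82);d=w[:2]-st[:2];print(np.round([c*d[0]+s*d[1],-s*d[0]+c*d[1]]))
"
```

```text
[  40. -214.]
[ -20. -286.]
[ 126. -243.]
```

send_rows:
  plan: "35 0 -5 0 0; 35 8 -5 0 0; 27 8 0 0 0; 0 0 0 0 0; 0 0 0 0 0"

```text
t: 11.8
eef_pos: [488.3, -461.6, 129.2]
tcp_rot: [3.123, -0.063, 2.953]
ft_force: [0.5, -0.0, -0.3]
opening: 0.004
```

```bash
python3 -c "
from cell import env,eyes
from h import *
rep(env)
st=np.load('st.npy');c,s=np.cos(st[2]),np.sin(st[2])
p=eyes.read_camera('scene')
cv2.imwrite('pics/s10.png',cv2.resize(p['image'][170:340,330:510,::-1],None,fx=4,fy=3.5,interpolation=2))
p=eyes.read_camera('top')
cv2.imwrite('pics/t10.png',cv2.resize(p['image'][190:310,340:480,::-1],None,fx=5,fy=5,interpolation=2))"
```

```text
t 11.8 st [  -0.6 -116.9  129.2] yaw [ 3.123 -0.063  2.953] F_st [ 0.5  0.1 -0.3]
```

View pics/s10.png

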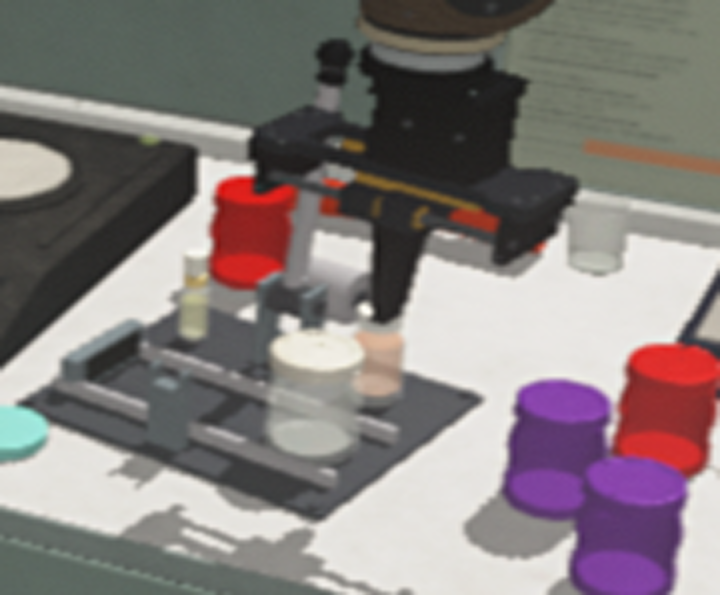

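View pics/t10.png

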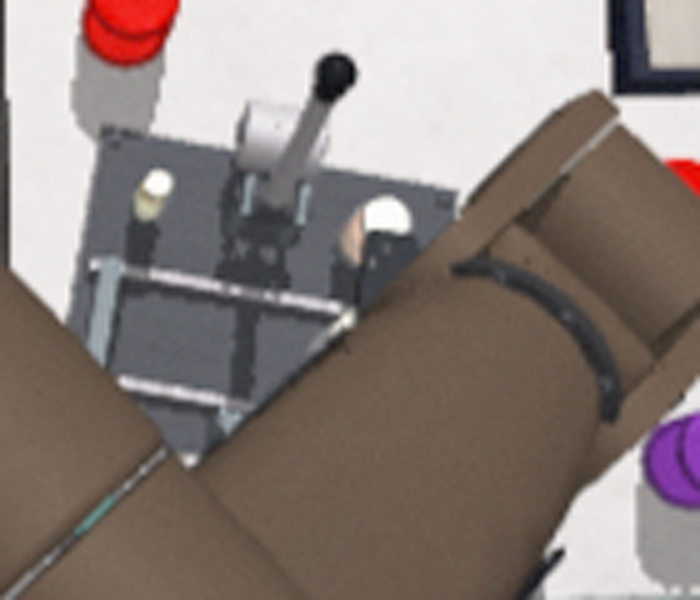

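send_rows:
  plan: "0 -7 25 0.019 0; 0 0 30 0 0; 0 0 25 0 0; 0 0 0 0 0"

```text
t: 12.3
eef_pos: [487.1, -466.9, 46.0]
tcp_rot: [3.126, -0.06, 2.937]
ft_force: [-0.4, 0.2, -0.7]
opening: 0.004
```

```bash
python3 -c "
from cell import env,eyes
from h import *
rep(env)
p=eyes.read_camera('scene')
cv2.imwrite('pics/s11.png',cv2.resize(p['image'][210:340,350:510,::-1],None,fx=4.5,fy=4.5,interpolation=2))"
```

```text
t 12.3 st [  -0.7 -122.4   46. ] yaw [ 3.126 -0.06   2.937] F_st [-0.4  0.1 -0.7]
```

View pics/s11.png

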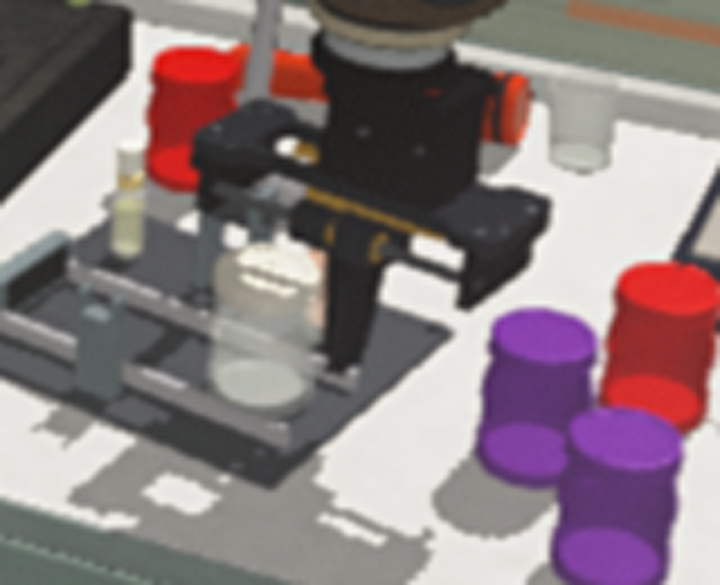

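send_rows:
  plan: "0 0 18 0 0; 0 4 0 0 0; 0 0 0 0 0"

```text
t: 12.65
eef_pos: [490.5, -464.3, 33.2]
tcp_rot: [3.13, -0.054, 2.938]
ft_force: [-0.1, -1.0, 0.3]
opening: 0.006
```

send_rows:
  plan: "0 4 0 0 0; 0 4 0 0 0; 0 4 0 0 0"

```text
t: 12.95
eef_pos: [494.4, -453.0, 36.9]
tcp_rot: [3.133, -0.05, 2.938]
ft_force: [-1.4, -1.1, 2.1]
opening: 0.0
```

```bash
python3 -c "
from cell import env,eyes
from h import *
rep(env)"
```

```text
t 12.95 st [   3.6 -107.3   36.9] yaw [ 3.133 -0.05   2.938] F_st [-1.1 -1.4  2.1]
```

send_rows:
  plan: "2 2 4 0 0; 2 4 3 0 0; 0 4 2 0 0; 0 4 1 0 0"

```text
t: 13.35
eef_pos: [493.4, -438.5, 28.5]
tcp_rot: [3.136, -0.047, 2.938]
ft_force: [-0.8, -2.0, 2.5]
opening: 0.009
```

```bash
python3 -c "
from cell import env,eyes
from h import *
rep(env)
p=eyes.read_camera('scene')
cv2.imwrite('pics/s12.png',cv2.resize(p['image'][210:340,350:510,::-1],None,fx=4.5,fy=4.5,interpolation=2))"
```

```text
t 13.35 st [ -0.4 -93.2  28.5] yaw [ 3.136 -0.047  2.938] F_st [-0.4 -2.2  2.5]
```

View pics/s12.png

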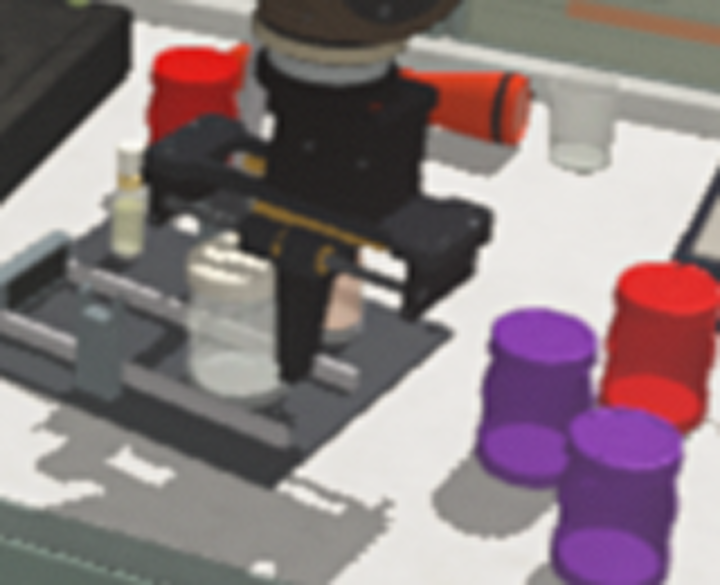

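send_rows:
  plan: "0 6 1 0 0; 0 6 1 0 0; 0 6 1 0 0; 0 6 1 0 0; 0 6 1 0 0"

```text
t: 13.9
eef_pos: [499.7, -406.3, 23.1]
tcp_rot: [3.136, -0.047, 2.938]
ft_force: [-0.4, -2.6, 2.8]
opening: 0.003
```

```bash
python3 -c "
from cell import env,eyes
from h import *
rep(env)
p=eyes.read_camera('scene')
cv2.imwrite('pics/s13.png',cv2.resize(p['image'][170:340,330:490,::-1],None,fx=4,fy=3.5,interpolation=2))"
```

```text
t 13.9 st [ -0.9 -60.5  23.1] yaw [ 3.136 -0.047  2.938] F_st [ 0.2 -2.6  2.8]
```

View pics/s13.png

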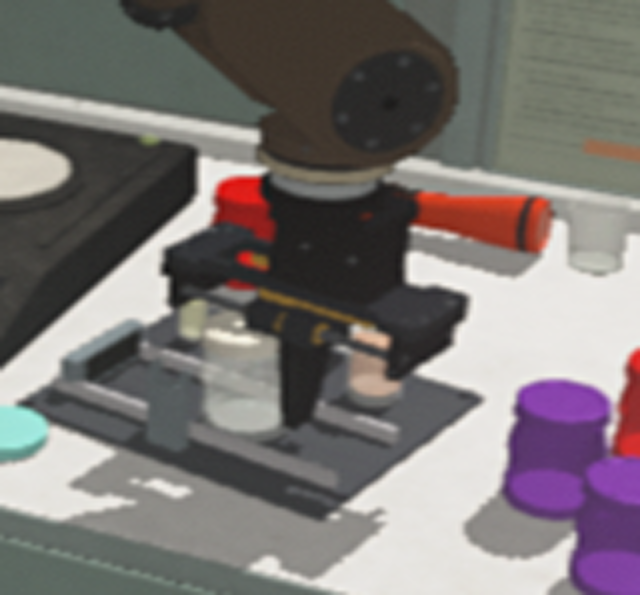

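send_rows:
  plan: "0 6 -0.5 0 0; 0 6 -0.5 0 0; 0 6 0 0 0; 0 6 0 0 0; 0 6 0 0 0; 0 6 0 0 0; 0 6 0 0 0; 0 6 0 0 0"

```text
t: 14.75
eef_pos: [510.3, -353.7, 23.7]
tcp_rot: [3.134, -0.049, 2.938]
ft_force: [0.6, -2.6, 1.9]
opening: 0.003
```

```bash
python3 -c "
from cell import env,eyes
from h import *
rep(env)
p=eyes.read_camera('scene')
cv2.imwrite('pics/s14.png',cv2.resize(p['image'][170:340,330:490,::-1],None,fx=4,fy=3.5,interpolation=2))"
```

```text
t 14.75 st [-1.4 -6.8 23.7] yaw [ 3.134 -0.049  2.938] F_st [ 1.1 -2.4  1.9]
```

View pics/s14.png

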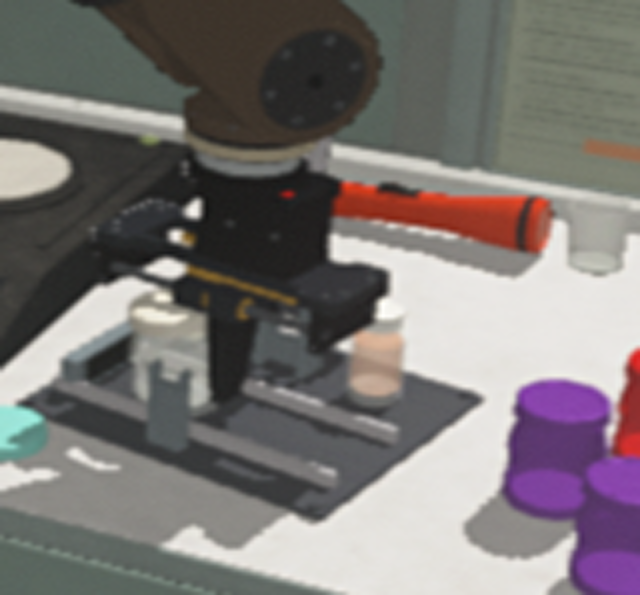

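send_rows:
  plan: "0 4 0 0 0; 0 4 0 0 0; 0 3 0 0 0"

```text
t: 15.1
eef_pos: [513.3, -341.9, 24.2]
tcp_rot: [3.135, -0.048, 2.939]
ft_force: [-0.3, -2.4, 0.9]
opening: 0.007
```

send_rows:
  plan: "0 2 0 0 0; 0 2 0 0 0"

```text
t: 15.3
eef_pos: [514.2, -337.7, 24.4]
tcp_rot: [3.135, -0.047, 2.939]
ft_force: [0.2, -3.0, 1.5]
opening: 0.005
```

send_rows:
  plan: "0 2 0 0 0"

```text
t: 15.4
eef_pos: [514.5, -335.6, 24.4]
tcp_rot: [3.135, -0.047, 2.939]
ft_force: [0.6, -2.7, 1.5]
opening: 0.003
```

```bash
python3 -c "
from cell import env,eyes
from h import *
rep(env)"
```

```text
t 15.4 st [-0.9 11.8 24.4] yaw [ 3.135 -0.047  2.939] F_st [ 1.2 -2.5  1.5]
```

send_rows:
  plan: "0 2 0 0 0"

```text
t: 15.5
eef_pos: [515.0, -333.6, 24.4]
tcp_rot: [3.135, -0.047, 2.939]
ft_force: [0.0, -2.5, 1.7]
opening: 0.004
```

send_rows:
  plan: "0 1.5 0 0 0"

```text
t: 15.6
eef_pos: [515.3, -332.0, 24.4]
tcp_rot: [3.135, -0.047, 2.939]
ft_force: [0.8, -2.0, 1.5]
opening: 0.009
```

send_rows:
  plan: "0 1.5 0 0 0"

```text
t: 15.7
eef_pos: [515.6, -330.5, 24.4]
tcp_rot: [3.135, -0.047, 2.939]
ft_force: [-0.1, -4.4, 1.9]
opening: 0.005
```

send_rows:
  plan: "0 1.5 0 0 0"

```text
t: 15.8
eef_pos: [516.0, -330.1, 24.7]
tcp_rot: [3.137, -0.046, 2.939]
ft_force: [-4.8, -15.5, 4.1]
opening: 0.005
```

send_rows:
  plan: "0 1 0 0 0"

```text
t: 15.9
eef_pos: [516.1, -330.2, 25.0]
tcp_rot: [3.139, -0.046, 2.94]
ft_force: [-3.5, -9.2, 0.7]
opening: 0.004
```

```bash
python3 -c "
from cell import env,eyes
from h import *
rep(env)
p=eyes.read_camera('scene')
cv2.imwrite('pics/s15.png',cv2.resize(p['image'][190:310,330:470,::-1],None,fx=5,fy=5,interpolation=2))"
```

```text
t 15.9 st [-0.5 17.4 25. ] yaw [ 3.139 -0.046  2.94 ] F_st [-1.5 -9.7  0.7]
```

View pics/s15.png

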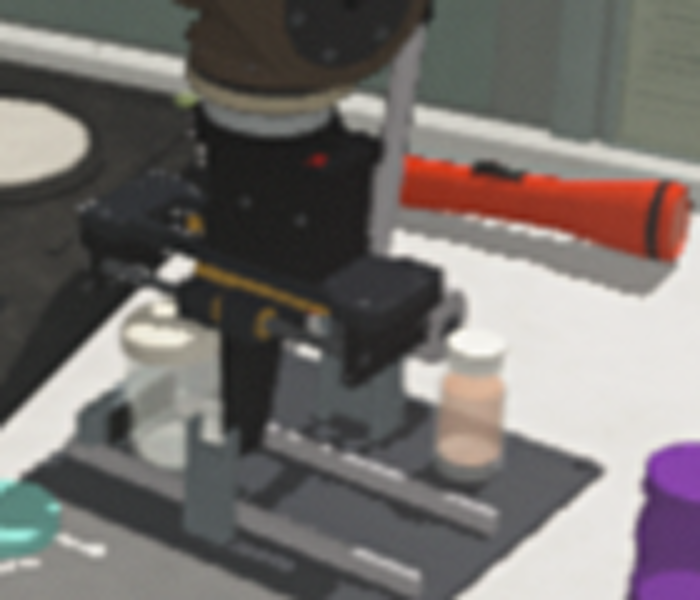

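send_rows:
  plan: "0 -8 0 0 0; 0 -25 -3 0 0; 0 -30 -5 0 0; 10 -30 -5 0 0; 20 -20 -20 0 0; 20 0 -40 0 0; 30 0 -40 0 0; 0 0 0 0 0"

```text
t: 16.75
eef_pos: [414.6, -428.2, 141.0]
tcp_rot: [3.129, -0.056, 2.94]
ft_force: [0.4, 0.2, 0.4]
opening: 0.008
```

```bash
python3 -c "
from cell import env,eyes
from h import *
rep(env)
p=eyes.read_camera('scene')
cv2.imwrite('pics/s16.png',cv2.resize(p['image'][170:340,310:510,::-1],None,fx=3.8,fy=3.5,interpolation=2))
p=eyes.read_camera('top')
cv2.imwrite('pics/t16.png',cv2.resize(p['image'][190:310,340:480,::-1],None,fx=5,fy=5,interpolation=2))"
```

```text
t 16.75 st [-79.7 -99.4 141. ] yaw [ 3.129 -0.056  2.94 ] F_st [0.3 0.3 0.4]
```

View pics/s16.png

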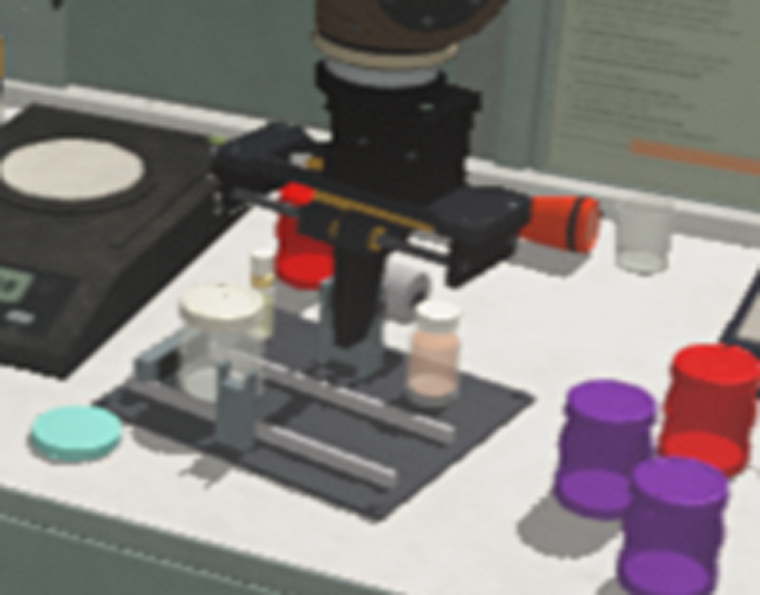

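View pics/t16.png

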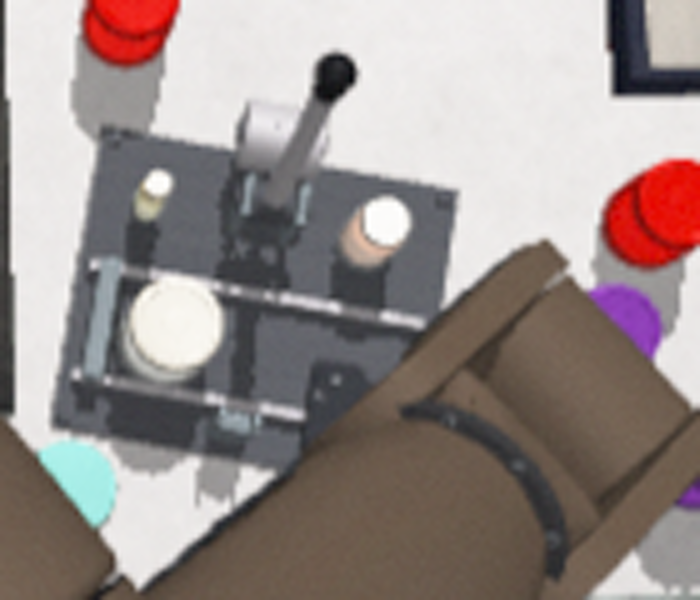

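```bash
python3 -c "
from cell import env,eyes
from h import *
st=np.load('st.npy');c,s=np.cos(st[2]),np.sin(st[2])
for n,uv in(('top',(374.8,254.4)),('scene',(368.4,256.3))):
    p=eyes.read_camera(n);w=atz(p,uv,86);d=w[:2]-st[:2];print(n,np.round([c*d[0]+s*d[1],-s*d[0]+c*d[1]],1),'ball1.75 proj',proj(p,stw(st,(85-190*np.cos(1.75),0,65+190*np.sin(1.75)))))
"
```

```text
top [-4.1 51. ] ball1.75 proj [407.65184616 204.81198875]
scene [-7.9 44.9] ball1.75 proj [413.89942246 185.15158468]
```

```bash
python3 -c "
from cell import env,job_done
from h import *
rep(env);print(job_done());rep(env)"
```

```text
t 16.95 st [-78.5 -97.8 135.5] yaw [ 3.125 -0.061  2.942] F_st [-0.6 -0.5 -0.2]
the job is handed in; nothing more can be done
None
the job is handed in; nothing more can be done
```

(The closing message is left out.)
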